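# Show the stout milling cutter to the inspection camera

### The job

Draw the stout milling cutter (the one with the thickest shank) out of the mouth of its slot in the hanging rack, then hold it up in the air to the small tilted inspection camera: in line with the lens, cutting end pointing straight into the middle of the glass, about 50 mm away from it and not touching it. Finish while still holding it there, motionless; leave the camera's position and tilt, the two slim cutters and everything else on the bench as they are.

Things in the scene. Friction and masses are not known exactly. Their poses are not given: they have to be found in the camera images.
- cutter_mid (a point): the stout milling cutter, 155 mm long, 0.25 to 0.5 kg, hanging shank up. This point is on its axis, 77.5 mm from either end; z runs along the axis from cutting end to shank (up as it hangs). It hangs with this point 112 mm above the table, its flange resting on the rack's lower plate and its bare shank standing out 56 mm above the upper plate, where it is gripped from above.
- cutter_tip (a point): the centre of the stout cutter's cutting end face, 77.5 mm below cutter_mid along its axis; same axes. From here upwards: dark fluted end 18 mm thick to 62 mm; black collar hub 22 mm thick to 75 mm; black flange 40 mm wide from 75 to 83 mm; plain round steel shank 20 mm thick from 83 to 155 mm.
- rack: fixed hanging rack: two white plates, 110 mm (x) by 270 mm (y), one above the other on four corner studs. Origin on the table; front edge at x = -50 mm, back at +60. Three slots 26 mm wide through both plates, along x, at y = -75, 0, +75 mm, open at the front edge, closed at x = +20. -x points out of the mouths, roughly to the robot. Any cutter hangs in any slot, axis at x = -20 to +5.
- rack_mouth (a point): middle of the rack's front edge (rack x = -50, y = 0), on top of the lower plate, 110 mm above the table; axes as the rack. Lower plate z = 100 to 110 mm; upper (keeper) plate 126 to 134; studs end at 141. The 8 mm flange has 8 mm of play in height but cannot be lifted out: move the cutter level along its slot until its axis is over 20 mm outside the front edge.
- lens (a point): middle of the lens glass on the front face of the black and silver camera head (a cylinder 66 mm thick, 58 mm at the front, with a white light ring). z points out of the lens along its optical axis, upwards and leaning towards the robot's side; y is level, along the tilt axis. Lies 51.5 mm from the tilt axis, which is 68 mm above the table. The head turns stiffly if pushed.
- camera_head (a joint): tilt of the camera's optical axis from vertical, rad: 0 looks straight up, positive leans to the camera's front (-x of its base). Starts between 0.35 and 0.6; to be left as it is.
- camera: fixed grey base plate of the camera, 120 x 120 x 14 mm, with two aluminium cheeks up to 84 mm that carry the head; origin under its centre, -x is its front.
- slim_a_mid (a point): one of the two slim cutters hanging in the other slots: shank 12 mm thick, otherwise the same collar, lengths and axes as the stout one; the point is half-way along its axis, z along the axis towards the shank. To be left where it is.
- slim_b_mid (a point): one of the two slim cutters hanging in the other slots: shank 12 mm thick, otherwise the same collar, lengths and axes as the stout one; the point is half-way along its axis, z along the axis towards the shank. To be left where it is.
- lens_cap: loose black disc 60 mm wide, 12 mm high, beside the camera; origin under its centre. Bystander.
- caliper: loose caliper lying flat, 190 mm long along its y, 13 mm high; origin under its beam's middle. Bystander.
- bottle: loose white bottle 52 mm wide, 120 mm high; origin under its centre. Bystander.
- driver: loose screwdriver 170 mm long lying along its x. Bystander.
- tray: loose grey divided tray 110 x 80 x 28 mm; origin under its centre. Bystander.
- gauge: loose round steel setting gauge 56 mm wide, 30 mm high; origin under its centre. Bystander.
There are look-alikes about, which are no part of the job. Leave any green or red look-alike of the part that bears cutter_mid alone.

How it is judged (in metres and radians):
On the way:
1. the stout cutter is out of the mouth of its slot, its flange clear of the rack's front edge (x of cutter_mid in the frame of rack below -0.07 m), for 0.1 s.
At the end, for the whole second after the job is handed in: The fingers hold the stout cutter still in the air (cutting end over 90 mm above the table), touching neither rack nor camera; its axis is within 0.17 rad of the lens axis, cutting end towards the lens, within 12 mm of the lens axis in each direction and 35 to 65 mm in front of the glass (x of cutter_tip in the frame of lens between -0.012 and 0.012 m and y of cutter_tip in the frame of lens between -0.012 and 0.012 m and z of cutter_tip in the frame of lens between 0.035 and 0.065 m and z of cutter_mid in the frame of lens above 0.1 m and angle between the z axis of cutter_mid and the z axis of lens, either way round below 0.17 rad and contact force between cutter and the fingers above 2 N and height (world z) of cutter_tip above 0.09 m and contact force between cutter and rack below 0.2 N and contact force between cutter and camera below 0.2 N and linear speed of cutter below 0.02 m/s and angular speed of cutter below 0.15 rad/s); the arm keeps its last pose, push and grip.
It fails at once if the cutter touches the camera (contact force between cutter and camera above 1 N).
It fails at once if the camera head is pushed out of its position (distance of lens from where it was at the start of the episode above 0.004 m).
It fails at once if a slim cutter is moved more than 15 mm (distance of any of slim_a_mid, slim_b_mid from where it was at the start of the episode above 0.015 m).
It fails at once if something else on the bench is moved more than 15 mm (distance of any of lens_cap, caliper, bottle, driver, tray, gauge from where it was at the start of the episode above 0.015 m).
It also fails if it takes over 38 s, if anything falls off the work surface, if the arm or the gripper's body presses on something with over 40 N, if the wrist force passes 120 N, or if a joint passes its speed limit or range.

### The arm

A 6-joint arm with a two-finger parallel gripper is mounted at the origin on the work surface. World frame = base frame: x ahead of the robot, y to its left, z up, the work surface at z = 0. Lengths are in mm, angles in rad, forces in N, time in s.
With the tool pointing down it reaches from about 250 to 725 mm from the base axis. Payload 9.7 kg.
Tool frame: the origin (TCP) lies between the finger pads; the fingertips stand 14 mm ahead of it and the grasp point (between the pads) lies 5 mm behind it; z points along the fingers, y is the direction in which the jaws open and shut (so a half turn about z gives the same grasp; the last joint's range is limited). The gripper opens to 85 mm and grips with 20 to 120 N. Pads are 22 mm wide; open, the fingers measure 114 mm over their backs; the gripper's body (76 mm by 85 mm) begins 54 mm behind the grasp point. The pads swing forward as they close: fully open they stand 13 mm farther back than shut.
Start: joints at [1.207, 0.087, 0.176, 1.66, 0, 1.571], TCP at [195.703, 514.001, 245.284] pointing down, gripper open.
Joint ranges: [-3.13, 3.13], [-0.85, 1.81], [-1.15, 1.24], [-2.2, 2.28], [-1.44, 1.52], [-3.14, 3.14]. Speed limits (rad/s): [2.22, 2.22, 2.57, 3.14, 3.14, 3.14].

### API

Orientations are given as a unit quaternion [x, y, z, w].
In Python, from plant import bot gives the robot as it stands.
- The arm moves only by the shell command python3 -m crank 'ROWS'. ROWS is JSON, a list that holds one entry, the list of rows, each a list of 5 numbers: the gripper command: -1 is fully open, 1 is shut, values between are in proportion, then the shift along the tool's x, y, z each as a share of 250 mm, from -1 to 1, then the turn about the tool's z as a share of 180 degrees, from -1 to 1. In form: [[[grip, tx, ty, tz, turn], ...]]. A call has 1 to 20 rows; each row is the pose to reach, as a shift and turn from the pose measured when the call began, along the tool's axes at that moment, turning the shorter way round; what a row does not reach only later rows make up. A row lasts 1/12 s, in which the tool goes at most 41.7 mm and 7.16 degrees, less where a joint would pass 70% of its speed; a pose out of reach is approached as far as the arm can. A call with a number of a shift or a turn outside -1 to 1 is refused whole. A call with a gripper value outside its range is refused whole. The fingers move at their own pace and stop on an object; the grip force is fixed at half the most. Time passes only in rows, so rows that repeat a pose let the fingers close. It gives the time, the measured TCP pose, the force and the opening at its end, in the units of the state.
- bot.get_state(): the state, without advancing time (a new reading comes with each control period).
- bot.capture(name): name is "side" or "top" or "wrist"; returns the picture (480x640x3 uint8, red, green, blue); there is no depth.
- bot.get_calibration(name): a dict with "camera_matrix" (3x3 intrinsics, pixels), "D" ([k1, k2, p1, p2, k3] as OpenCV has them; the pictures are not rectified), "world_from_camera" (4x4, takes a point from camera to world coordinates). Camera axes: x right, y down, z forward; pixel columns grow to the right and rows downward; lengths in mm; the calibration is good to about 2 mm. A picture is of the moment at which its call begins: read the wrist's pose just before it. get_calibration takes no time and is no camera call; for the wrist camera it gives the pose at the moment of the call.
- bot.job_done(): hands the job in, once; it reports no verdict.
Trained networks look in the newest picture that a camera, given by its name, has taken for a name from the list of things; names that differ only in an ending like _2 or _b are one class to them, and where a whole thing is asked for, a point or a joint stands for the part that bears it (a point fixed in the world has none). Each returns a list of dicts, best first, with "confidence" (0 to 1); they miss things now and then, are a little off and sometimes report something else, mostly with a low value. They report only what shows in the picture. A call takes as long as a camera call. They do not tell look-alikes from the thing itself.
- bot.look_for(camera, label): "position" ([x, y, z] in mm, in world coordinates, good to about 4 mm: the middle of the surface that is visible of it).
- bot.mark_of(camera, label): "position" ([x, y, z] in mm, in world coordinates, good to about 4 mm: a listed point, or the origin of a listed thing).
The state is a dict: "clock": time; "joint_pos": joint angles; "joint_vel": joint speeds; "tau": joint torques, N m; "tcp_pos": TCP position; "ee_rot": TCP orientation; "wrist_force": force on the tool from outside, world axes, zero at the start; "torque": the same for the moment, N m; "width": opening from 0.0 (shut) to 1.0 (fully open).
Only numpy, scipy, OpenCV 4.12 (cv2) and the standard library are available. Lean on these libraries where they do the work, as an engineer would, in place of code of your own. Each camera call takes 0.05 s, during which the arm holds its last target.

## Working session

There is one attempt and no reset: what is moved stays moved. The work goes in short steps, Python scripts to look and compute and a shell command to move; the robot and the scene stay as the last step left them, time stands still between calls to the robot, and variables do not carry over. Pictures are saved under pics/ and viewed, and the job is handed in when it is done.

```bash
ls; mkdir -p pics; python3 - <<'E'
from plant import bot
import cv2,numpy as np
print([x for x in dir(bot) if x[0]!='_'])
s=bot.get_state()
for k,v in s.items(): print(k,np.round(v,4).tolist())
for c in ('side','top','wrist'):
    im=bot.capture(c); cv2.imwrite(f'pics/{c}0.png',im[:,:,::-1])
    k=bot.get_calibration(c); print(c,np.round(k['camera_matrix'],1).tolist(),np.round(k['D'],4),np.round(k['world_from_camera'],3).tolist())
    if c!='wrist':
        for l in ('cutter_mid','cutter_tip','rack','rack_mouth','lens','camera','camera_head','slim_a_mid','lens_cap','caliper','bottle','driver','tray','gauge'):
            print(l,[(np.round(d['position'],0).tolist(),round(d['confidence'],2)) for d in bot.mark_of(c,l)])
print(bot.get_state()['clock'])
E
```

```text
pics
['PlanningError', 'capture', 'get_calibration', 'get_state', 'job_done', 'look_for', 'mark_of']
clock 0.0
joint_pos [1.207, 0.0875, 0.1751, 1.6598, 0.0, 1.5708]
joint_vel [0.0015, -0.0005, 0.0002, 0.0022, 0.0004, -0.0008]
tau [-0.0009, -52.0388, 46.4807, 0.016, -0.0, 0.0]
tcp_pos [195.6376, 513.7821, 244.5712]
ee_rot [0.1809, 0.9835, -0.0007, -0.0001]
wrist_force [-0.4553, -0.4426, -0.1127]
torque [0.0593, 0.0326, 0.0119]
width 0.9981
side [[533.3, 0.0, 315.3], [0.0, 533.3, 232.8], [0.0, 0.0, 1.0]] [-0.0537  0.      0.      0.      0.    ] [[0.66, -0.454, 0.599, -142.309], [-0.751, -0.387, 0.535, -546.128], [-0.011, -0.803, -0.597, 754.261], [0.0, 0.0, 0.0, 1.0]]
cutter_mid [([591.0, 142.0, 114.0], 0.89), ([728.0, 115.0, 75.0], 0.76), ([589.0, 22.0, 78.0], 0.75), ([517.0, 16.0, 77.0], 0.62)]
cutter_tip [([730.0, 111.0, -5.0], 0.95), ([595.0, 135.0, 34.0], 0.84), ([591.0, 139.0, 112.0], 0.69), ([519.0, 16.0, 1.0], 0.63)]
rack []
rack_mouth [([543.0, 206.0, 110.0], 0.97)]
lens [([586.0, -202.0, 111.0], 0.62), ([591.0, 138.0, 110.0], 0.48)]
camera [([350.0, -306.0, 2.0], 0.7), ([613.0, -204.0, -0.0], 0.64)]Traceback (most recent call last):
  File "<stdin>", line 11, in <module>
ValueError: it knows: bottle, caliper, camera, cutter_mid, cutter_tip, driver, gauge, lens, lens_cap, rack, rack_mouth, slim_a_mid, slim_b_mid, tray
```

```bash
python3 - <<'E'
from plant import bot
import cv2,numpy as np
for c in ('side','top'):
    im=bot.capture(c); cv2.imwrite(f'pics/{c}1.png',im[:,:,::-1])
    k=bot.get_calibration(c); 
    if c=='top': print(c,np.round(k['camera_matrix'],1).tolist(),np.round(k['D'],4),np.round(k['world_from_camera'],3).tolist())
    for l in (('cutter_mid','cutter_tip','lens','camera','rack','rack_mouth') if c=='top' else ())+('slim_a_mid','lens_cap','caliper','bottle','driver','tray','gauge'):
            print(l,[(np.round(d['position'],0).tolist(),round(d['confidence'],2)) for d in bot.mark_of(c,l)])
print(bot.get_state()['clock'])
E
```

```text
slim_a_mid [([581.0, 284.0, 112.0], 0.65)]
lens_cap [([645.0, -321.0, 0.0], 0.7), ([424.0, 117.0, 3.0], 0.29)]
caliper [([392.0, -45.0, -5.0], 0.75)]
bottle [([434.0, 447.0, 3.0], 0.64)]
driver [([350.0, -305.0, -0.0], 0.95), ([422.0, 123.0, 1.0], 0.54)]
tray [([317.0, 327.0, 0.0], 0.64)]
gauge [([423.0, 122.0, 4.0], 0.65)]
top [[474.6, 0.0, 316.0], [0.0, 474.6, 239.3], [0.0, 0.0, 1.0]] [-0.0023  0.      0.      0.      0.    ] [[-0.023, -0.981, 0.192, 258.654], [-1.0, 0.023, 0.0, 60.559], [-0.005, -0.192, -0.981, 1318.205], [0.0, 0.0, 0.0, 1.0]]
cutter_mid [([592.0, 141.0, 118.0], 0.73), ([519.0, 20.0, 76.0], 0.72), ([730.0, 112.0, 76.0], 0.62), ([588.0, 19.0, 72.0], 0.55)]
cutter_tip [([726.0, 112.0, -3.0], 0.78), ([588.0, 16.0, -1.0], 0.55), ([519.0, 19.0, -0.0], 0.51), ([590.0, 143.0, 34.0], 0.44)]
lens [([585.0, -208.0, 114.0], 0.96)]
camera [([610.0, -204.0, -1.0], 0.69)]
rack [([595.0, 210.0, 4.0], 0.7)]
rack_mouth [([543.0, 205.0, 107.0], 0.94)]
slim_a_mid [([585.0, 286.0, 114.0], 0.53)]
lens_cap [([643.0, -317.0, 3.0], 0.77)]
caliper [([390.0, -44.0, 1.0], 0.73)]
bottle [([584.0, -210.0, 114.0], 0.33)]
driver [([353.0, -300.0, -1.0], 0.83)]
tray [([321.0, 328.0, 1.0], 0.79)]
gauge [([429.0, 121.0, 1.0], 0.67), ([582.0, 215.0, 114.0], 0.64), ([433.0, 447.0, 1.0], 0.18)]
1.45
```

View pics/side0.png

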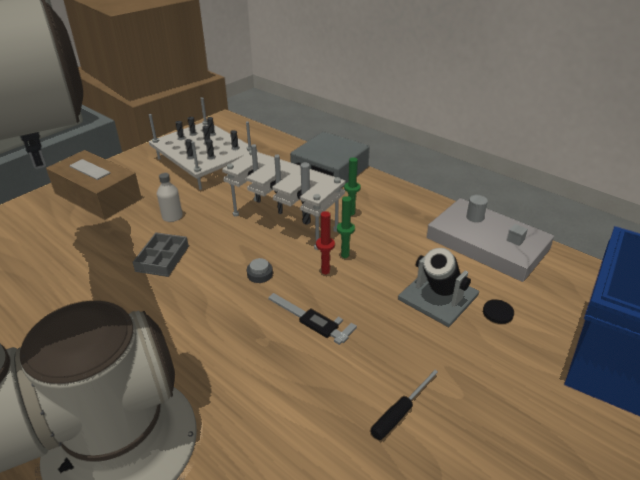

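```bash
python3 -m crank --help; ls pics
```

```text
side0.png
side1.png
top1.pnginvalid input: not JSON, or not a number
```

View pics/top1.png

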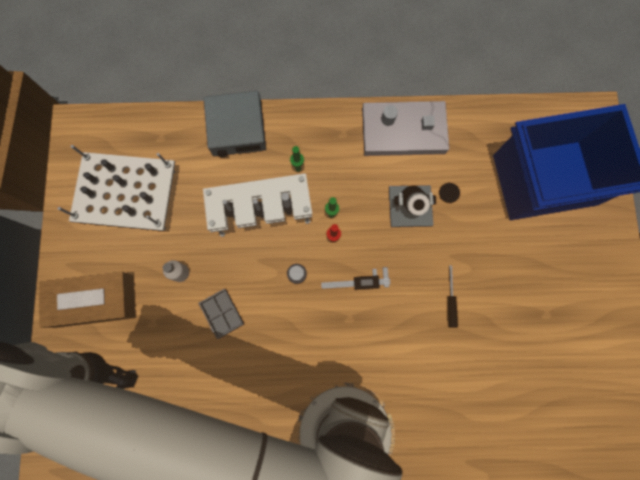

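```bash
python3 - <<'E'
import cv2
a=cv2.imread('pics/top1.png'); b=cv2.imread('pics/side1.png')
cv2.imwrite('pics/ctop.png',cv2.resize(a[60:200,200:340],None,fx=4,fy=4,interpolation=cv2.INTER_CUBIC))
cv2.imwrite('pics/cside.png',cv2.resize(b[130:290,210:370],None,fx=3.6,fy=3.6,interpolation=cv2.INTER_CUBIC))
E
```

```text
(no output)
```

View pics/ctop.png

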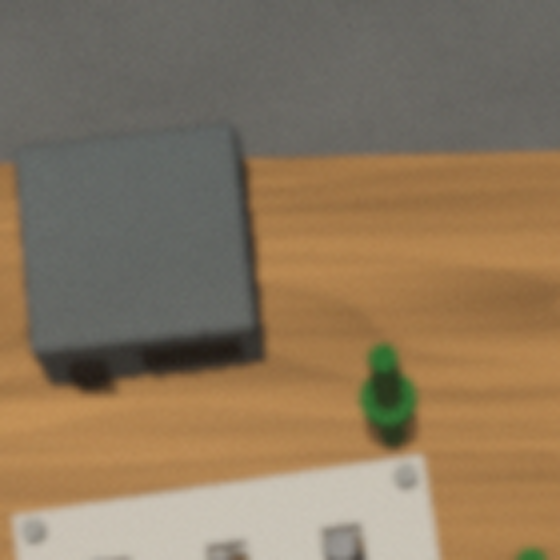

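View pics/cside.png

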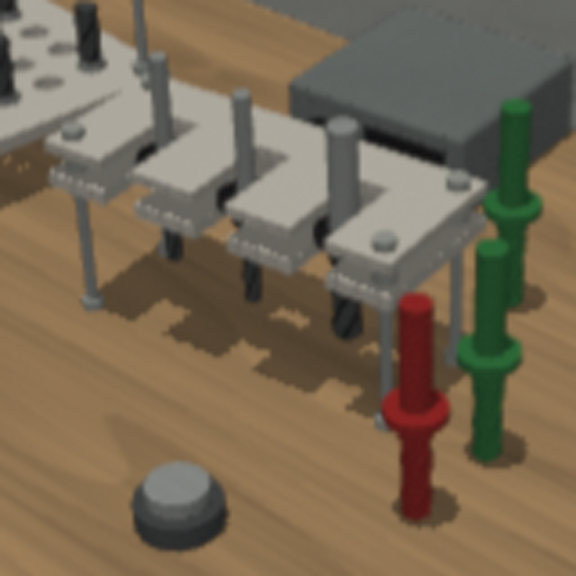

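```bash
cat > h.py <<'E'
from plant import bot
import cv2,numpy as np
from scipy.spatial.transform import Rotation as R
def st(): return bot.get_state()
def pose():
    s=st(); return np.array(s['tcp_pos']),R.from_quat(s['ee_rot']).as_matrix()
def show():
    s=st(); p,r=pose(); print('clk',round(s['clock'],2),'tcp',p.round(1),'x',r[:,0].round(3),'y',r[:,1].round(3),'z',r[:,2].round(3),'yaw_y',round(np.degrees(np.arctan2(r[1,1],r[0,1])),1),'F',np.round(s['wrist_force'],1),'w',round(s['width'],3),'j',np.round(s['joint_pos'],2))
def go(target,yawy=None):
    "row numbers to reach world tcp target with tool y at angle yawy deg"
    p,r=pose(); d=r.T@(np.array(target,float)-p); t=0
    if yawy is not None:
        cur=np.degrees(np.arctan2(r[1,1],r[0,1])); t=-((yawy-cur+180)%360-180)
    print('mm',d.round(1),'share',(d/250).round(4),'turn deg',round(t,1),'share',round(t/180,4),'rows>=',np.linalg.norm(d)/41.7,abs(t)/7.16)
def cam(n):
    k=bot.get_calibration(n); return np.array(k['camera_matrix']),np.array(k['D']),np.array(k['world_from_camera'])
def proj(c,P):
    K,D,W=c; Wi=np.linalg.inv(W); P=np.atleast_2d(np.array(P,float))
    return cv2.projectPoints(P,cv2.Rodrigues(Wi[:3,:3])[0],Wi[:3,3],K,D)[0][:,0]
def ray(c,uv):
    K,D,W=c; n=cv2.undistortPoints(np.array(uv,float).reshape(-1,1,2),K,D)[:,0]
    d=np.c_[n,np.ones(len(n))]@W[:3,:3].T; return W[:3,3],d/np.linalg.norm(d,axis=1)[:,None]
def onz(c,uv,z):
    o,d=ray(c,uv); return o+d*((z-o[2])/d[:,2])[:,None]
def snap(n,f,box=None,s=1):
    im=bot.capture(n)[:,:,::-1].copy(); cv2.imwrite(f'pics/{f}_full.png',im)
    if box: x0,y0,x1,y1=box; im=cv2.resize(im[y0:y1,x0:x1],None,fx=s,fy=s,interpolation=cv2.INTER_CUBIC)
    cv2.imwrite(f'pics/{f}.png',im)
E
python3 - <<'E'
from h import *
show(); K,D,W=cam('wrist'); print(K.round(0).tolist(),W.round(3).tolist())
p,r=pose(); print('cam in tool', (r.T@(W[:3,3]-p)).round(1), (r.T@W[:3,:3]).round(3).tolist())
go([490,130,300],96.1)
E
```

```text
clk 1.45 tcp [195.7 514.  245.3] x [-0.935  0.356  0.   ] y [0.356 0.935 0.   ] z [ 0.  0. -1.] yaw_y 69.2 F [-0.2  0.4  0.9] w 1.004 j [1.21 0.09 0.18 1.66 0.   1.57]
[[406.0, 0.0, 318.0], [0.0, 406.0, 232.0], [0.0, 0.0, 1.0]] [[0.357, 0.885, 0.298, 118.336], [0.934, -0.338, -0.114, 543.133], [-0.0, 0.319, -0.948, 374.275], [0.0, 0.0, 0.0, 1.0]]
cam in tool [  82.7   -0.3 -129. ] [[-0.001, -0.948, -0.319], [1.0, -0.001, -0.001], [0.0, -0.319, 0.948]]
mm [-411.7 -254.2  -54.7] share [-1.6467 -1.0166 -0.2188] turn deg -26.9 share -0.1497 rows>= 11.676128641197398 3.763080251482866
```

```bash
python3 -m crank '[[[-1,-0.9,-0.55,-0.22,-0.15],[-1,-0.9,-0.55,-0.22,-0.15],[-1,-0.9,-0.55,-0.22,-0.15],[-1,-0.9,-0.55,-0.22,-0.15],[-1,-0.9,-0.55,-0.22,-0.15],[-1,-0.9,-0.55,-0.22,-0.15],[-1,-0.9,-0.55,-0.22,-0.15]]]'
python3 -c "
from h import *
show(); go([490,128,300],96.1)"
```

```text
clock: 2.03
tcp_pos: [358.3, 303.1, 301.3]
ee_rot: [-0.053, 0.999, 0.0, 0.001]
wrist_force: [0.8, 0.2, -0.4]
width: 0.998
clk 2.03 tcp [358.3 303.1 301.3] x [-0.994 -0.107 -0.001] y [-0.107  0.994  0.   ] z [ 0.001  0.    -1.   ] yaw_y 96.1 F [ 0.8  0.2 -0.4] w 0.998 j [ 0.7  -0.08  0.12  1.77 -0.    0.6 ]
mm [-112.3 -188.1    1.4] share [-0.4492 -0.7525  0.0057] turn deg 0.0 share 0.0001 rows>= 5.25406380317704 0.002244001852793187
```

```bash
python3 -m crank '[[[-1,-0.45,-0.75,0,0],[-1,-0.45,-0.75,0,0],[-1,-0.45,-0.75,0,0],[-1,-0.45,-0.75,0,0],[-1,-0.45,-0.75,0,0],[-1,-0.45,-0.75,0,0],[-1,-0.45,-0.75,0,0]]]'
python3 - <<'E'
from h import *
show(); c=cam('wrist'); snap('wrist','w1'); np.save('w1.npy',c[2])
for l in ('cutter_mid','rack_mouth','rack','slim_a_mid'):
    print(l,[(np.round(d['position'],0).tolist(),round(d['confidence'],2)) for d in bot.mark_of('wrist',l)])
E
```

```text
clock: 2.62
tcp_pos: [491.6, 126.0, 300.8]
ee_rot: [-0.051, 0.999, -0.0, 0.0]
wrist_force: [0.5, -0.3, 0.4]
width: 0.998
clk 2.62 tcp [491.6 126.  300.8] x [-0.995 -0.102 -0.001] y [-0.102  0.995 -0.   ] z [ 0.001 -0.    -1.   ] yaw_y 95.9 F [ 0.5 -0.3  0.4] w 0.998 j [ 0.25  0.01  0.21  1.77 -0.    0.15]
cutter_mid [([732.0, 114.0, 81.0], 0.92), ([590.0, 144.0, 111.0], 0.87), ([516.0, 22.0, 78.0], 0.73), ([592.0, 18.0, 79.0], 0.64)]
rack_mouth [([542.0, 210.0, 112.0], 0.82), ([590.0, 141.0, 34.0], 0.4)]
rack [([590.0, 213.0, 1.0], 0.56)]
slim_a_mid [([580.0, 293.0, 113.0], 0.85)]
```

View pics/w1.png

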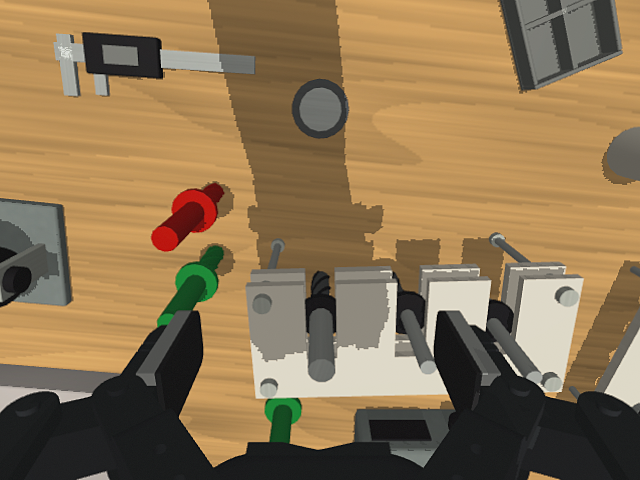

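```bash
python3 - <<'E'
from h import *
K,D,_=cam('wrist'); c=(K,D,np.load('w1.npy'))
im=cv2.imread('pics/w1_full.png')
cv2.imwrite('pics/w1c.png',cv2.resize(im[220:410,235:425],None,fx=3.1,fy=3.1,interpolation=cv2.INTER_CUBIC))
print('shank top',onz(c,[(322,369)],189.5).round(1))
s=onz(c,[(262,303),(270,387),(566,297),(552,380)],141); print(s.round(1))
m=s.mean(0); v=s[2:].mean(0)-s[:2].mean(0); print('center',m.round(1),'yaw',np.degrees(np.arctan2(-v[0],v[1])))
print('front edge',onz(c,[(247,285),(582,277)],134).round(1))
print('slot edges at mouth',onz(c,[(306,282),(335,281)],134).round(1))
E
```

```text
shank top [[591.3 138.8 189.5]]
[[570.6  88.9 141. ]
 [650.9 100.5 141. ]
 [540.5 327.9 141. ]
 [618.7 339.2 141. ]]
center [595.2 214.1 141. ] yaw 7.421770120648405
front edge [[559.5  75.3 134. ]
 [525.1 340.4 134. ]]
slot edges at mouth [[552.  122.2 134. ]
 [548.7 145.3 134. ]]
```

View pics/w1c.png

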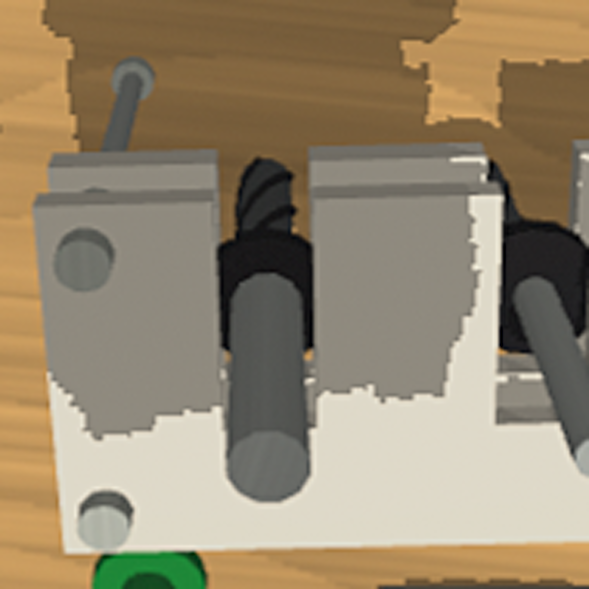

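```bash
python3 -c "
from h import *
go([591.3,138.8,215],97.6)
go([591.3,138.8,160],97.6)"
```

```text
mm [-102.    -1.9   86.8] share [-0.408  -0.0077  0.347 ] turn deg -1.4 share -0.0078 rows>= 3.2117139600855764 0.19543755257543274
mm [-101.9   -1.9  141.8] share [-0.4077 -0.0078  0.567 ] turn deg -1.4 share -0.0078 rows>= 4.187360605023054 0.19543755257543274
```

```bash
python3 -m crank '[[[-0.2,-0.408,-0.008,0.1,-0.008],[-0.2,-0.408,-0.008,0.1,-0.008],[-0.2,-0.408,-0.008,0.1,-0.008],[-0.2,-0.408,-0.008,0.25,-0.008],[-0.2,-0.408,-0.008,0.34,-0.008],[-0.2,-0.408,-0.008,0.34,-0.008]]]'
python3 - <<'E'
from h import *
show(); c=cam('wrist'); snap('wrist','w2'); np.save('w2.npy',c[2]); go([591.3,138.8,160],97.6)
E
```

```text
clock: 3.37
tcp_pos: [589.5, 139.7, 211.3]
ee_rot: [-0.068, 0.998, -0.0, -0.003]
wrist_force: [-1.5, 0.3, -1.5]
width: 0.596
clk 3.37 tcp [589.5 139.7 211.3] x [-0.991 -0.135  0.006] y [-0.135  0.991 -0.   ] z [-0.006 -0.001 -1.   ] yaw_y 97.7 F [-1.5  0.3 -1.5] w 0.596 j [0.23 0.22 0.26 1.62 0.   0.1 ]
mm [-1.5 -1.  54.6] share [-0.0062 -0.004   0.2182] turn deg 0.1 share 0.0008 rows>= 1.3089377154910664 0.019070430981690548
```

View pics/w2.png

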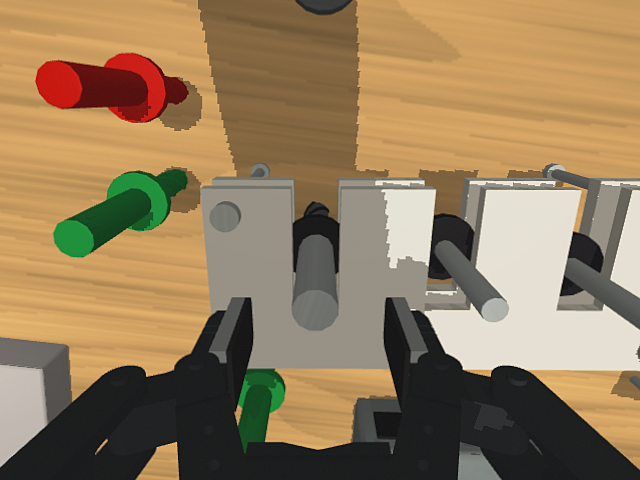

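```bash
python3 - <<'E'
from h import *
K,D,_=cam('wrist'); c=(K,D,np.load('w2.npy'))
print(proj(c,[[591.3,138.8,189.5]]), onz(c,[(316,311)],189.5))
E
python3 -m crank '[[[-0.2,-0.006,-0.004,0.1,0],[-0.2,-0.006,-0.004,0.2,0],[-0.2,-0.006,-0.004,0.21,0],[-0.2,-0.006,-0.004,0.21,0]]]'
python3 -c "
from h import *
show()"
```

```text
[[315.76917857 308.09318333]] [[592.64307537 139.07677452 189.5       ]]
clock: 3.75
tcp_pos: [590.7, 139.3, 163.1]
ee_rot: [-0.068, 0.998, -0.0, -0.002]
wrist_force: [0.2, -0.5, 1.2]
width: 0.602
clk 3.75 tcp [590.7 139.3 163.1] x [-0.991 -0.136  0.003] y [-0.136  0.991  0.   ] z [-0.003 -0.    -1.   ] yaw_y 97.8 F [ 0.2 -0.5  1.2] w 0.602 j [0.23 0.21 0.16 1.52 0.   0.1 ]
```

```bash
python3 -m crank '[[[-0.2,-0.005,0,0.014,0],[1,-0.005,0,0.014,0],[1,-0.005,0,0.014,0],[1,-0.005,0,0.014,0],[1,-0.005,0,0.014,0],[1,-0.005,0,0.014,0],[1,-0.005,0,0.014,0],[1,-0.005,0,0.014,0]]]'
python3 -c "
from h import *
show(); go([530,130,162])"
```

```text
clock: 4.42
tcp_pos: [592.4, 139.4, 161.1]
ee_rot: [-0.068, 0.998, 0.0, -0.001]
wrist_force: [0.3, -0.6, 6.1]
width: 0.22
clk 4.42 tcp [592.4 139.4 161.1] x [-0.991 -0.135  0.001] y [-0.135  0.991  0.   ] z [-0.001  0.    -1.   ] yaw_y 97.8 F [ 0.3 -0.6  6.1] w 0.22 j [0.23 0.21 0.16 1.51 0.   0.1 ]
mm [63.1 -0.9 -0.8] share [ 0.2524 -0.0037 -0.0032] turn deg 0 share 0.0 rows>= 1.5136269123346284 0.0
```

```bash
python3 -m crank '[[[1,0,0,-0.014,0],[1,0,0,-0.014,0],[1,0.05,0,-0.014,0],[1,0.1,0,-0.014,0],[1,0.16,0,-0.014,0],[1,0.22,0,-0.014,0],[1,0.28,0,-0.014,0],[1,0.34,0,-0.014,0],[1,0.4,0,-0.014,0],[1,0.44,0,-0.014,0],[1,0.44,0,-0.014,0]]]'
python3 - <<'E'
from h import *
show(); c=cam('wrist'); snap('wrist','w3'); np.save('w3.npy',c[2]); snap('side','s3',(200,100,400,300),3)
E
```

```text
clock: 5.33
tcp_pos: [482.0, 124.4, 164.9]
ee_rot: [-0.068, 0.998, 0.0, -0.001]
wrist_force: [1.0, 0.1, -4.9]
width: 0.216
clk 5.33 tcp [482.  124.4 164.9] x [-0.991 -0.135  0.002] y [-0.135  0.991  0.   ] z [-0.002 -0.    -1.   ] yaw_y 97.8 F [ 1.   0.1 -4.9] w 0.216 j [ 0.25 -0.05 -0.12  1.5   0.    0.12]
```

View pics/w3.png

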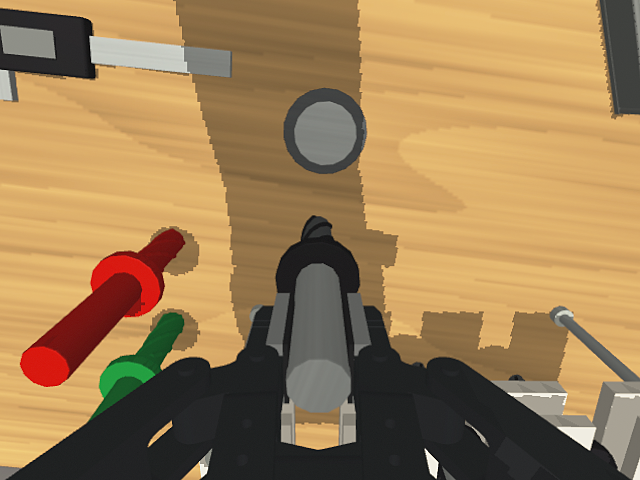

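View pics/s3.png

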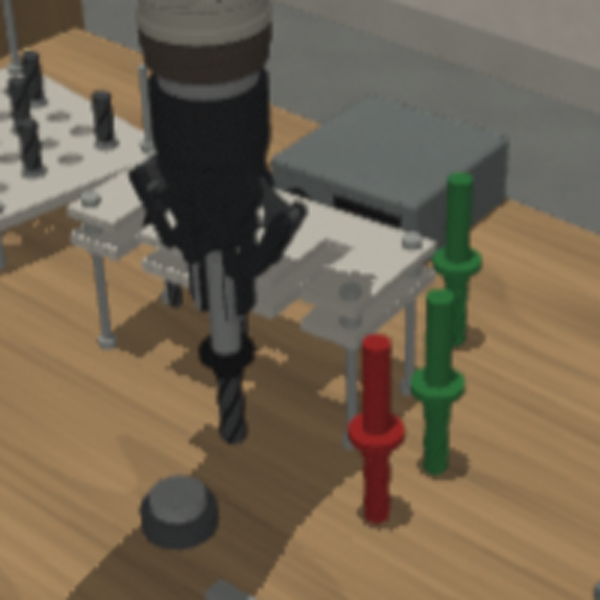

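```bash
python3 - <<'E'
from h import *
a=cv2.imread('pics/side1.png')[225:325,390:490]; b=cv2.imread('pics/top1.png')[170:240,375:475]
a=cv2.resize(a,None,fx=5.5,fy=5.5,interpolation=cv2.INTER_CUBIC);b=cv2.resize(b,None,fx=7,fy=7,interpolation=cv2.INTER_CUBIC)
cv2.imwrite('pics/ca.png',a);cv2.imwrite('pics/cb.png',b)
E
```

```text
(no output)
```

View pics/ca.png

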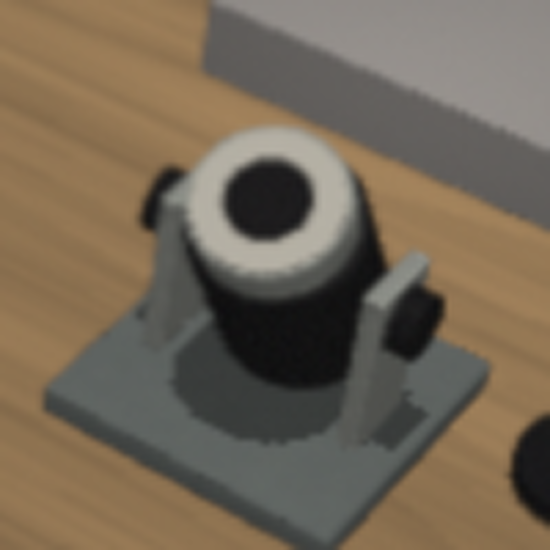

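View pics/cb.png

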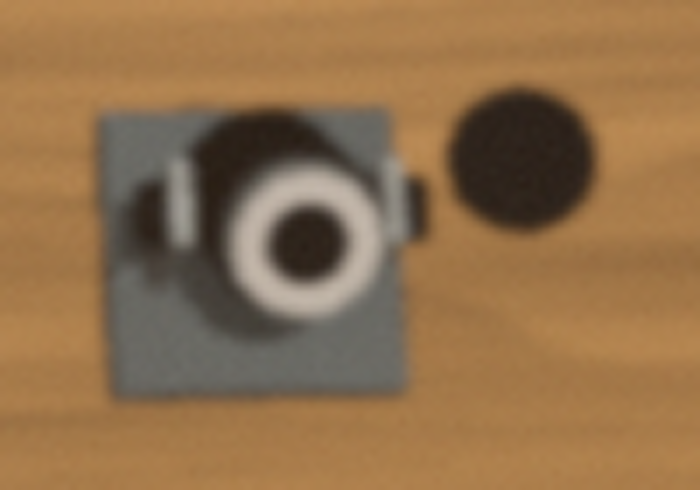

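```bash
python3 - <<'E'
from h import *
from scipy.optimize import least_squares
cs,ct=cam('side'),cam('top')
tc=np.array([(100,112),(390,108),(408,388),(114,395)])/7+[375,170]
B=onz(ct,tc,14); print(B.round(1)); cen=B.mean(0)
v=(B[1]-B[0]+B[2]-B[3])/2; w=(B[0]-B[3]+B[1]-B[2])/2
print('cen',cen.round(1),'len',np.linalg.norm(v),np.linalg.norm(w),'yaw from -y dir',np.degrees(np.arctan2(v[0],-v[1])),np.degrees(np.arctan2(w[1],w[0])))
# side corners: left (45,395),(490,365 right) front (325,540)
sc=np.array([(45,390),(490,365),(325,545)])/5.5+[390,225]
print('side corners',onz(cs,sc,14).round(1))
lt=np.array([308,243])/7+[375,170]; ls=np.array([268,200])/5.5+[390,225]
o1,d1=ray(ct,[lt]);o2,d2=ray(cs,[ls])
A=np.c_[d1[0],-d2[0]]; s=np.linalg.lstsq(A,o2-o1,rcond=None)[0]
print(o1+s[0]*d1[0],o2+s[1]*d2[0])
# axis at knobs
def f(p):
    cx,cy,yaw,t=p; u=np.array([-np.cos(yaw),-np.sin(yaw),0])
    L=np.array([cx,cy,68])+51.5*(np.sin(t)*u+np.cos(t)*np.array([0,0,1]))
    r=[proj(ct,L)[0]-lt,proj(cs,L)[0]-ls]
    e=np.array([np.cos(yaw),np.sin(yaw),0]); n=np.array([-e[1],e[0],0]); c=np.array([cx,cy,14])
    cor=[c+60*e+60*n,c+60*e-60*n,c-60*e-60*n,c-60*e+60*n]
    r+=list(proj(ct,cor)-tc); 
    r+=list(proj(cs,[cor[3],cor[1],cor[2]])-sc)
    return np.concatenate(r)
q=least_squares(f,[610,-205,0,.5],loss='soft_l1'); print(q.x,np.abs(q.fun).max(),q.fun.round(1))
cx,cy,yaw,t=q.x;print('lens',cx-51.5*np.sin(t)*np.cos(yaw),cy-51.5*np.sin(t)*np.sin(yaw),68+51.5*np.cos(t))
E
```

```text
[[ 664.8 -152.1   14. ]
 [ 663.7 -270.6   14. ]
 [ 546.4 -269.7   14. ]
 [ 546.3 -151.5   14. ]]
cen [ 605.3 -211.    14. ] len 118.35160925953423 117.9106215632021 yaw from -y dir -0.25205891888785525 -0.35024374861838475
side corners [[ 549.1 -149.3   14. ]
 [ 666.6 -266.8   14. ]
 [ 547.4 -266.4   14. ]]
[ 579.81782212 -210.0928443   117.59234144] [ 579.28208582 -209.47793594  117.31041445]
[ 6.06054526e+02 -2.09129974e+02 -6.36934058e-03  4.82229698e-01] 1.08359779681615 [-0.8 -0.5  0.3  0.7 -0.9 -0.5 -0.4 -0.7 -0.3  0.3 -1.  -0.  -1.   0.6
  1.   0.8  0.6  1.1]
lens 582.1715891118221 -208.97785370729517 113.62709917281796
```

```bash
python3 -c "
from h import *
go([525.8,166.4,231.6],97.6)"
```

```text
mm [-47.3  35.7 -66.7] share [-0.1894  0.1428 -0.2668] turn deg 0.2 share 0.001 rows>= 2.140054881849781 0.024964024685900754
```

```bash
python3 -m crank '[[[1,0,0.07,-0.15,0],[1,-0.06,0.143,-0.267,0],[1,-0.12,0.143,-0.267,0],[1,-0.19,0.143,-0.267,0],[1,-0.19,0.143,-0.267,0],[1,-0.19,0.143,-0.267,0]]]'
python3 - <<'E'
from h import *
show(); snap('side','s4',(200,60,400,260),3); go([545.6-9,169,231.6],97.6)
E
```

```text
clock: 5.93
tcp_pos: [526.8, 166.7, 230.6]
ee_rot: [-0.068, 0.998, -0.0, -0.001]
wrist_force: [-0.9, -0.2, -4.4]
width: 0.219
clk 5.93 tcp [526.8 166.7 230.6] x [-0.991 -0.135  0.002] y [-0.135  0.991  0.   ] z [-0.002 -0.    -1.   ] yaw_y 97.8 F [-0.9 -0.2 -4.4] w 0.219 j [0.31 0.09 0.15 1.63 0.   0.17]
mm [-10.6   1.1  -0.8] share [-0.0425  0.0044 -0.0033] turn deg 0.2 share 0.0009 rows>= 0.25692387882406836 0.02374038670965148
```

View pics/s4.png

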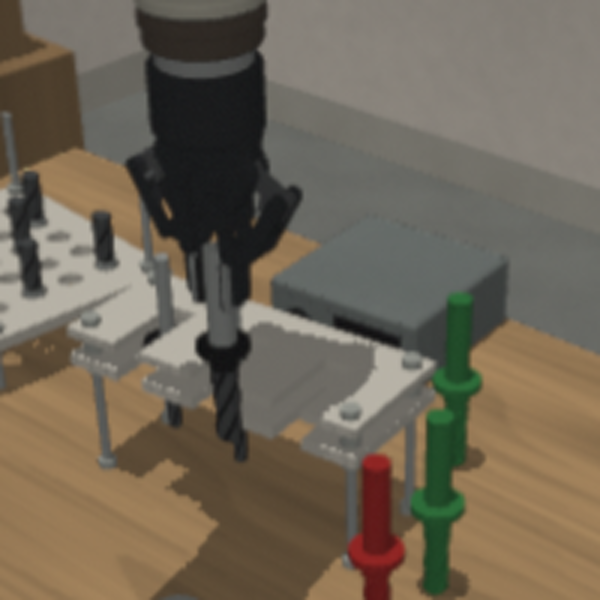

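```bash
python3 -m crank '[[[1,-0.02,0,0,0],[1,-0.04,0,0,0],[1,-0.06,0,0,0],[1,-0.08,0,0,0],[1,-0.1,0,0,0]]]'
python3 - <<'E'
from h import *
show(); snap('side','s5',(200,60,400,260),3)
E
```

```text
clock: 6.4
tcp_pos: [550.8, 169.7, 230.7]
ee_rot: [-0.068, 0.998, -0.0, -0.002]
wrist_force: [-4.7, -0.6, -1.1]
width: 0.22
clk 6.4 tcp [550.8 169.7 230.7] x [-0.991 -0.135  0.003] y [-0.135  0.991 -0.   ] z [-0.003 -0.001 -1.   ] yaw_y 97.8 F [-4.7 -0.6 -1.1] w 0.22 j [0.3  0.15 0.22 1.64 0.   0.16]
```

View pics/s5.png

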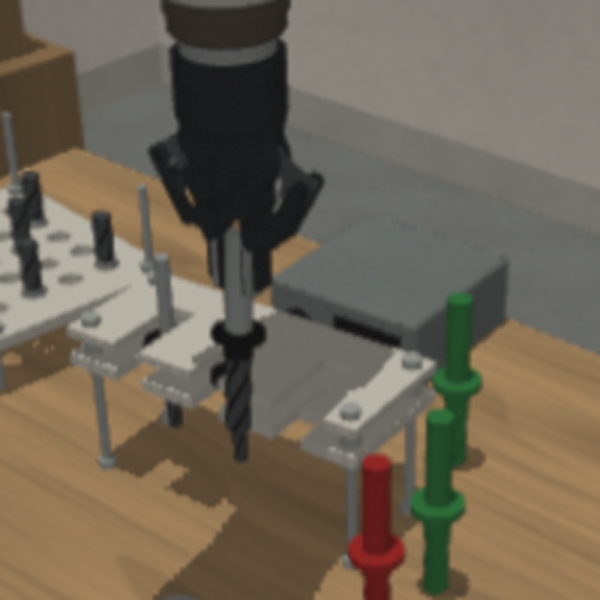

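```bash
python3 -m crank '[[[1,-0.02,0,0,0],[1,-0.05,0,0,0],[1,-0.08,0,0,0],[1,-0.11,0,0,0],[1,-0.14,0,0,0],[1,-0.16,0,0,0],[1,-0.16,0,0,0]]]'
python3 - <<'E'
from h import *
show(); snap('side','s6',(200,60,400,260),3)
E
```

```text
clock: 7.03
tcp_pos: [592.0, 175.3, 229.8]
ee_rot: [-0.068, 0.998, -0.0, -0.002]
wrist_force: [-2.5, 0.0, -2.7]
width: 0.219
clk 7.03 tcp [592.  175.3 229.8] x [-0.991 -0.135  0.003] y [-0.135  0.991 -0.   ] z [-0.003 -0.001 -1.   ] yaw_y 97.8 F [-2.5  0.  -2.7] w 0.219 j [0.29 0.25 0.33 1.66 0.   0.15]
```

View pics/s6.png

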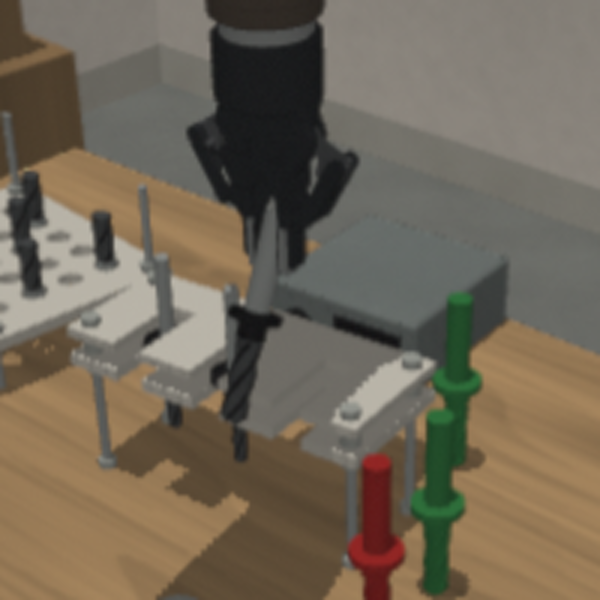

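```bash
python3 -m crank '[[[1,0.08,0,-0.02,0],[1,0.2,0,-0.1,0],[1,0.34,0,-0.2,0],[1,0.44,0,-0.3,0],[1,0.5,0,-0.32,0],[1,0.5,0,-0.32,0],[1,0.5,0,-0.32,0]]]'
python3 - <<'E'
from h import *
show(); snap('side','s7',(180,20,380,220),3);snap('wrist','w7');snap('top','t7',(200,120,400,270),4)
np.save('w7.npy',cam('wrist')[2])
E
```

```text
clock: 7.67
tcp_pos: [468.4, 158.6, 311.7]
ee_rot: [-0.068, 0.998, 0.0, 0.001]
wrist_force: [0.4, -0.3, -4.2]
width: 0.221
clk 7.67 tcp [468.4 158.6 311.7] x [-0.991 -0.135 -0.001] y [-0.135  0.991  0.   ] z [ 0.001  0.001 -1.   ] yaw_y 97.8 F [ 0.4 -0.3 -4.2] w 0.221 j [ 0.33 -0.01  0.21  1.79  0.    0.19]
```

View pics/s7.png

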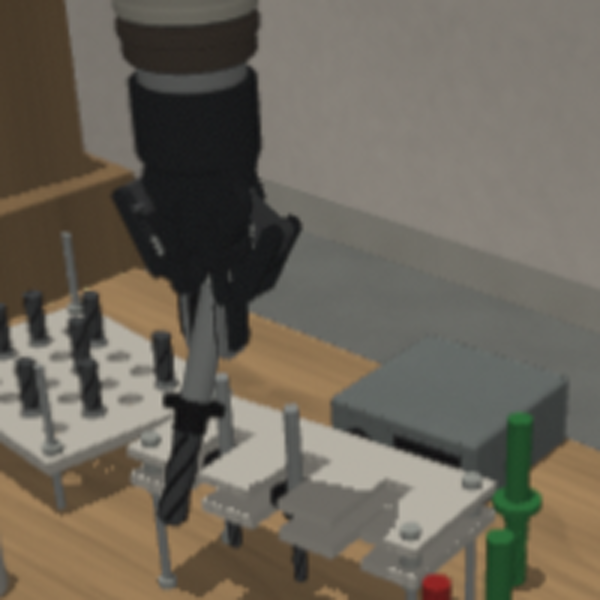

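View pics/w7.png

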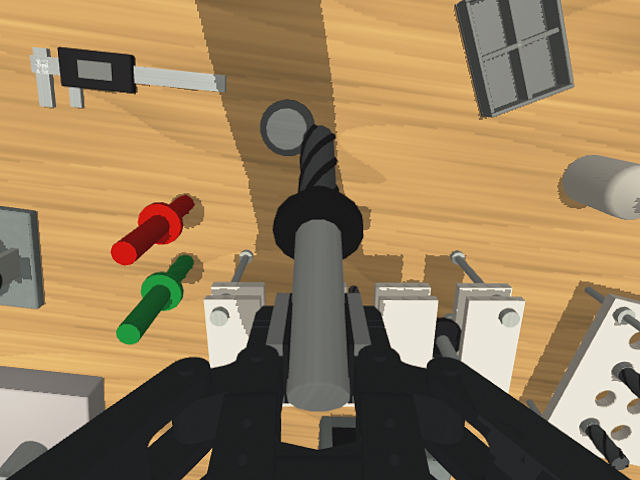

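```bash
cat >> h.py <<'E'
def cutter(p,r,th,d=131.6,off=0):
    "world tip, axis(tip->shank); th tilt of tip toward +x_tool"
    G=p-5*r[:,2]+off*r[:,0]; a=-(np.cos(th)*r[:,2]+np.sin(th)*r[:,0]); return G-d*a,a
def circ(c,a,rad,n=36):
    e=np.cross(a,[0,1,0.]);e/=np.linalg.norm(e);f=np.cross(a,e);t=np.linspace(0,2*np.pi,n)
    return c+rad*(np.cos(t)[:,None]*e+np.sin(t)[:,None]*f)
def draw(im,c,tip,a,scale=1,o=(0,0)):
    for h,rad in ((0,9),(62,9),(75,20),(83,20),(155,10)):
        q=((proj(c,circ(tip+h*a,a,rad))-o)*scale); cv2.polylines(im,[np.round(q*8).astype(np.int32)],True,(0,255,255),1,cv2.LINE_AA,3)
E
python3 - <<'E'
from h import *
p,r=pose(); Kw,Dw,_=cam('wrist'); cw=(Kw,Dw,np.load('w7.npy')); cs=cam('side')
for th in (.4,.45,.5,.55,.6):
    t,a=cutter(p,r,th); print(th,t.round(0),'wrist tip c',proj(cw,t)[0].round(0),'minv',proj(cw,circ(t,a,9))[:,1].min().round(0),'top c',proj(cw,t+155*a)[0].round(0),'flange',proj(cw,circ(t+83*a,a,20)).min(0).round(0),'side tip',proj(cs,t)[0].round(0))
wi=cv2.imread('pics/w7_full.png'); si=cv2.imread('pics/s7.png')
t,a=cutter(p,r,.5); draw(wi,cw,t,a); draw(si,cs,t,a,3,(180,20))
cv2.imwrite('pics/w7d.png',wi);cv2.imwrite('pics/s7d.png',si)
E
```

```text
0.4 [418. 152. 193.] wrist tip c [318. 151.] minv 137.0 top c [319. 407.] flange [273. 211.] side tip [239. 195.]
0.45 [412. 151. 196.] wrist tip c [318. 141.] minv 127.0 top c [319. 408.] flange [273. 208.] side tip [237. 195.]
0.5 [406. 150. 199.] wrist tip c [318. 131.] minv 117.0 top c [319. 410.] flange [272. 206.] side tip [235. 195.]
0.55 [400. 149. 202.] wrist tip c [318. 121.] minv 107.0 top c [319. 411.] flange [272. 203.] side tip [233. 195.]
0.6 [395. 148. 206.] wrist tip c [318. 111.] minv 97.0 top c [319. 412.] flange [271. 201.] side tip [231. 195.]
```

View pics/w7d.png

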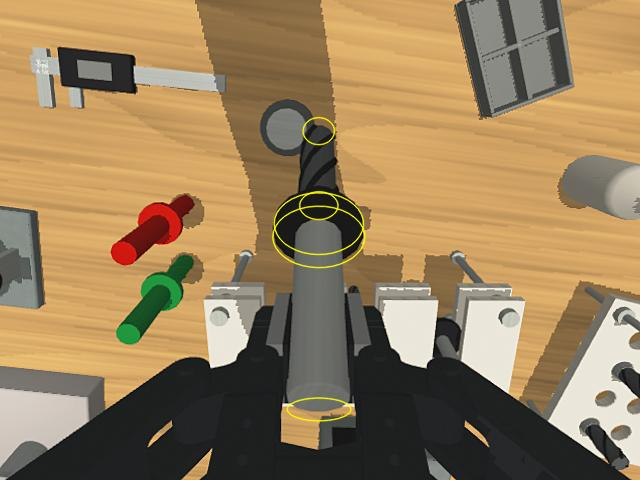

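View pics/s7d.png

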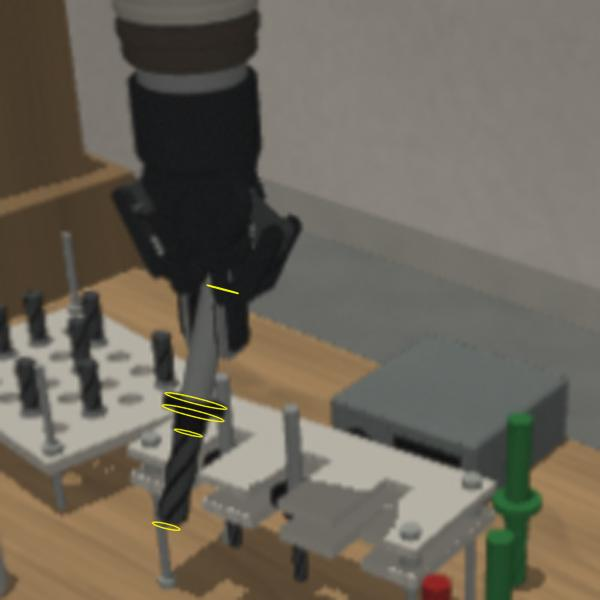

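```bash
python3 - <<'E'
from h import *
from scipy.optimize import least_squares
p,r=pose(); Kw,Dw,_=cam('wrist'); cw=(Kw,Dw,np.load('w7.npy')); cs=cam('side')
def f(x):
    th,d,o=x; t,a=cutter(p,r,th,d,o)
    st=proj(cs,t)[0]
    return np.array([proj(cw,circ(t,a,9))[:,1].min()-125, proj(cw,circ(t+155*a,a,10))[:,1].max()-411,
      proj(cw,circ(t+75*a,a,20))[:,1].min()-187,(st[0]-237.6)*2,(st[1]-192.0)*2,(d-131.6)/1.5,o/2])
q=least_squares(f,[.5,131,0]); print(q.x,q.fun.round(1))
wi=cv2.imread('pics/w7_full.png'); si=cv2.imread('pics/s7.png')
t,a=cutter(p,r,*q.x); draw(wi,cw,t,a); draw(si,cs,t,a,3,(180,20))
cv2.imwrite('pics/w7d.png',wi[90:430,200:440]);cv2.imwrite('pics/s7d.png',si)
E
```

```text
[  0.40774142 128.84410179   6.79675043] [ 0.7  1.4  0.2 -0.9  6.5 -1.8  3.4]
```

View pics/w7d.png

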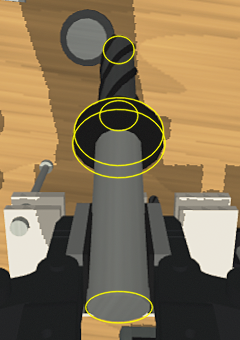

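View pics/s7d.png

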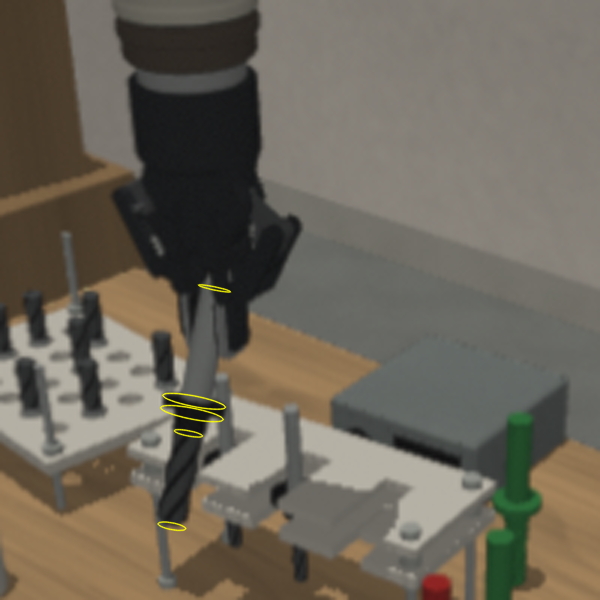

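```bash
python3 -c "
from h import *
go([410,-30,330],7.8)"
```

```text
mm [  83.7 -178.9  -20.3] share [ 0.3349 -0.7156 -0.081 ] turn deg 89.9 share 0.4997 rows>= 4.76164099740551 12.562129355294145
```

```bash
python3 -m crank '[[[1,0.1,-0.08,-0.08,0.04],[1,0.2,-0.2,-0.08,0.08],[1,0.33,-0.32,-0.08,0.12],[1,0.33,-0.44,-0.08,0.16],[1,0.33,-0.56,-0.08,0.2],[1,0.33,-0.66,-0.08,0.24],[1,0.33,-0.71,-0.08,0.28],[1,0.33,-0.71,-0.08,0.32],[1,0.33,-0.71,-0.08,0.36],[1,0.33,-0.71,-0.08,0.4],[1,0.33,-0.71,-0.08,0.44],[1,0.33,-0.71,-0.08,0.48],[1,0.33,-0.71,-0.08,0.5],[1,0.33,-0.71,-0.08,0.5]]]'
python3 -c "
from h import *
show();go([420,-209,330],-90.4)"
```

```text
clock: 8.98
tcp_pos: [411.6, -28.7, 328.7]
ee_rot: [0.659, 0.752, -0.002, -0.002]
wrist_force: [-0.6, -0.2, -3.2]
width: 0.218
clk 8.98 tcp [411.6 -28.7 328.7] x [-0.131  0.991 -0.   ] y [ 0.991  0.131 -0.005] z [-0.005 -0.001 -1.   ] yaw_y 7.5 F [-0.6 -0.2 -3.2] w 0.218 j [-0.07 -0.18  0.08  1.84 -0.    1.37]
mm [-179.9  -15.4   -1.1] share [-0.7194 -0.0614 -0.0046] turn deg 97.9 share 0.5441 rows>= 4.32888824137694 13.6790659615555
```

```bash
python3 -m crank '[[[1,-0.08,0,0,0.04],[1,-0.2,-0.02,0,0.08],[1,-0.32,-0.03,0,0.12],[1,-0.44,-0.04,0,0.16],[1,-0.56,-0.06,0,0.2],[1,-0.66,-0.06,0,0.24],[1,-0.72,-0.06,0,0.28],[1,-0.72,-0.06,0,0.32],[1,-0.72,-0.06,0,0.36],[1,-0.72,-0.06,0,0.4],[1,-0.72,-0.06,0,0.44],[1,-0.72,-0.06,0,0.48],[1,-0.72,-0.06,0,0.52],[1,-0.72,-0.06,0,0.545],[1,-0.72,-0.06,0,0.545],[1,-0.72,-0.06,0,0.545]]]'
python3 - <<'E'
from h import *
show(); snap('side','s8',(340,80,540,330),2.4);snap('wrist','w8');snap('top','t8',(300,120,500,270),4)
np.save('w8.npy',cam('wrist')[2])
E
```

```text
clock: 10.32
tcp_pos: [420.6, -209.3, 328.2]
ee_rot: [1.0, -0.002, -0.003, 0.0]
wrist_force: [0.1, 0.6, -4.7]
width: 0.217
clk 10.32 tcp [ 420.6 -209.3  328.2] x [ 1.    -0.005 -0.006] y [-0.005 -1.     0.   ] z [-0.006 -0.    -1.   ] yaw_y -90.3 F [ 0.1  0.6 -4.7] w 0.217 j [-0.46 -0.05  0.2   1.83 -0.    2.69]
```

View pics/s8.png

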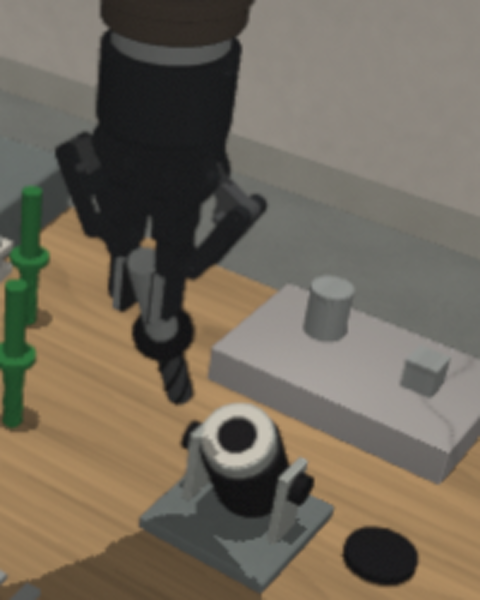

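View pics/w8.png

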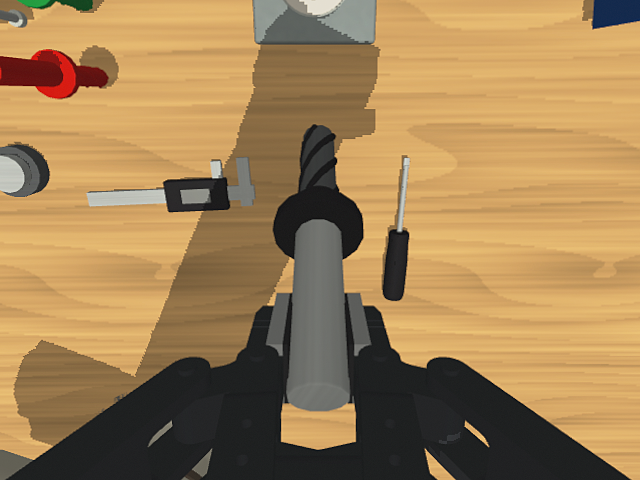

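View pics/t8.png

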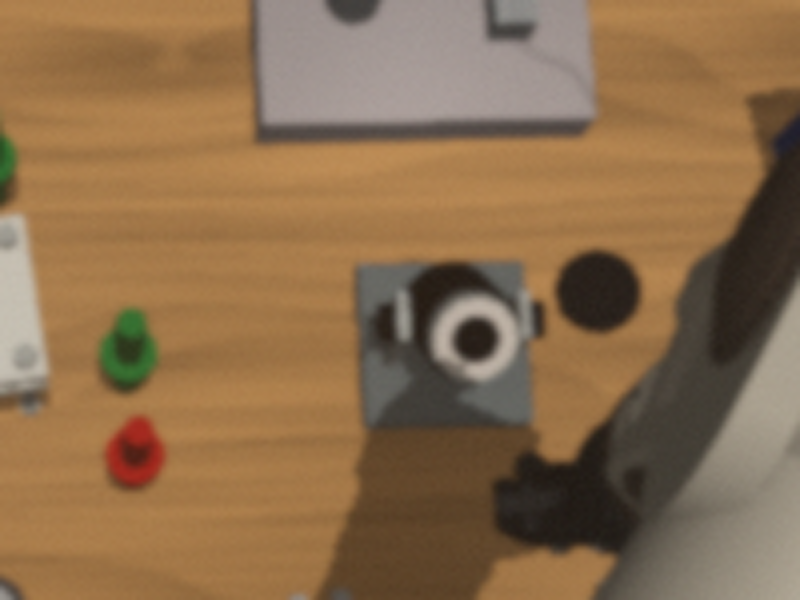

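```bash
python3 - <<'E'
from h import *
p,r=pose(); t,a=cutter(p,r,.45,131,2)
L=np.array([582,-209.2,114.]);
for T in (.48,):
  n=np.array([-np.sin(T),0,np.cos(T)])
  for D in (90,50):
    go(L+D*n+(p-t),-90.4); print(L+D*n+(p-t))
E
```

```text
mm [61.7 -0.8 21.1] share [ 0.2469 -0.0034  0.0843] turn deg 0.0 share 0.0001 rows>= 1.5641884835769528 0.0036186867188787385
[ 482.09500314 -208.74306077  307.11680387]
mm [80.4 -1.  56.5] share [ 0.3216 -0.0039  0.2258] turn deg 0.0 share 0.0001 rows>= 2.3558294459079088 0.0036186867188787385
[ 500.56617016 -208.74306077  271.63700696]
```

```bash
python3 -m crank '[[[1,0.08,0,0.02,0],[1,0.16,0,0.05,0],[1,0.22,-0.003,0.07,0],[1,0.247,-0.003,0.084,0],[1,0.247,-0.003,0.084,0],[1,0.247,-0.003,0.084,0],[1,0.247,-0.003,0.084,0]]]'
python3 - <<'E'
from h import *
show(); snap('side','s9',(370,90,520,340),3);snap('wrist','w9');snap('top','t9',(350,140,500,270),5)
np.save('w9.npy',cam('wrist')[2])
im=cv2.imread('pics/s9.png'); cv2.imwrite('pics/s9b.png',im[100:700])
for c in('side','top','wrist'):
  for l in ('cutter_tip','cutter_mid','lens'):
    print(c,l,[(np.round(d['position'],0).tolist(),round(d['confidence'],2)) for d in bot.mark_of(c,l)])
E
```

```text
clock: 11.05
tcp_pos: [481.5, -208.9, 307.8]
ee_rot: [1.0, -0.003, -0.003, 0.0]
wrist_force: [-1.3, 0.2, -3.8]
width: 0.218
clk 11.05 tcp [ 481.5 -208.9  307.8] x [ 1.    -0.006 -0.005] y [-0.006 -1.     0.001] z [-0.005 -0.001 -1.   ] yaw_y -90.4 F [-1.3  0.2 -3.8] w 0.218 j [-0.41  0.06  0.28  1.79 -0.    2.74]
side cutter_tip [([733.0, 109.0, -4.0], 0.94), ([541.0, -213.0, 196.0], 0.86), ([587.0, 19.0, 0.0], 0.86), ([517.0, 15.0, -1.0], 0.77)]
side cutter_mid [([726.0, 115.0, 75.0], 0.91), ([509.0, -208.0, 263.0], 0.82), ([593.0, 19.0, 82.0], 0.77), ([515.0, 18.0, 76.0], 0.76), ([542.0, 209.0, 108.0], 0.17)]
side lens [([586.0, -204.0, 109.0], 0.6)]
top cutter_tip [([588.0, 19.0, -1.0], 0.76), ([543.0, 208.0, 111.0], 0.69), ([521.0, 20.0, 1.0], 0.61), ([727.0, 112.0, -4.0], 0.6), ([539.0, -206.0, 194.0], 0.52)]
top cutter_mid [([590.0, 21.0, 73.0], 0.69), ([727.0, 113.0, 74.0], 0.56), ([510.0, -210.0, 267.0], 0.46), ([520.0, 16.0, 77.0], 0.46)]
top lens [([581.0, -206.0, 112.0], 0.82)]
wrist cutter_tip [([537.0, -212.0, 194.0], 0.84), ([517.0, 21.0, 0.0], 0.84), ([590.0, 20.0, 1.0], 0.71)]
wrist cutter_mid [([588.0, 24.0, 80.0], 0.93), ([507.0, -207.0, 261.0], 0.79), ([519.0, 20.0, 77.0], 0.68)]
wrist lens [([582.0, -209.0, 112.0], 0.86)]
```

View pics/s9b.png

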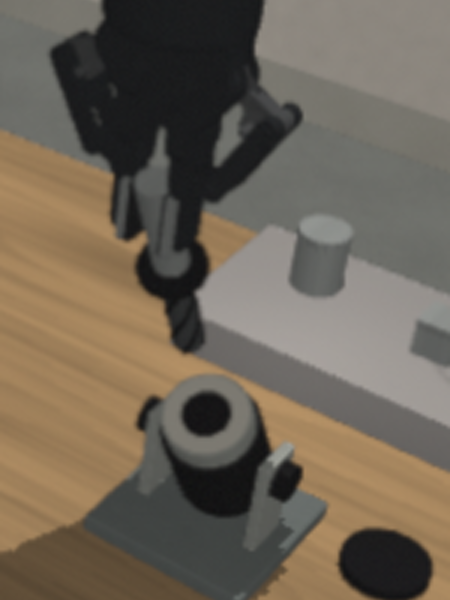

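View pics/w9.png

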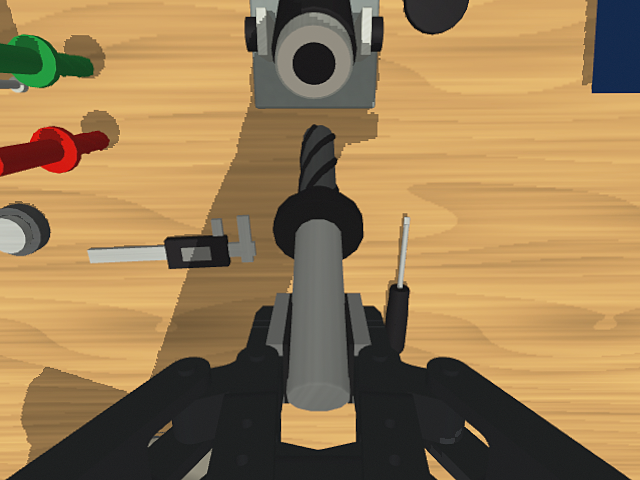

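View pics/t9.png

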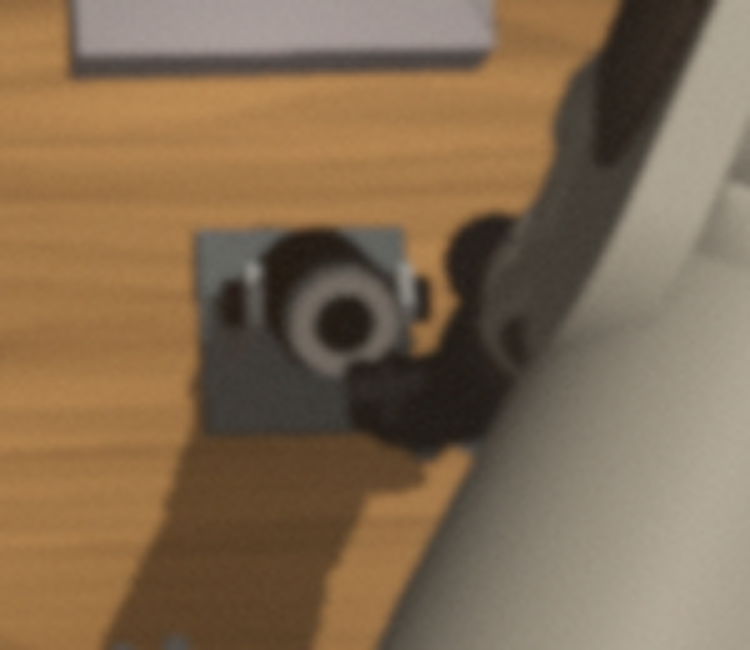

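```bash
python3 - <<'E'
from h import *
Kw,Dw,_=cam('wrist'); cw=(Kw,Dw,np.load('w9.npy')); 
p,r=pose()
print('lens wrist',onz(cw,[(314.5,62.5)],112.5).round(1))
cs,ct=cam('side'),cam('top')
ls=np.array([207,415+0])/3+[370,90+100/3]; lt=np.array([345,322])/5+[350,140]
print('side',onz(cs,[ls],112.5).round(1),'top',onz(ct,[lt],112.5).round(1))
# triangulate all three
M=[];b=[]
for c,uv in((cw,(314.5,62.5)),(cs,ls),(ct,lt)):
    o,d=ray(c,[uv]);P=np.eye(3)-np.outer(d[0],d[0]);M.append(P);b.append(P@o)
L=np.linalg.lstsq(np.vstack(M),np.hstack(b),rcond=None)[0];print('tri',L.round(1))
for th in(.4,.45,.5):
  for o in (0,4):
    t,a=cutter(p,r,th,130,o); print(th,o,t.round(1),'wrist minv',proj(cw,circ(t,a,9))[:,1].min().round(0),'side',((proj(cs,t)[0]-[370,90+100/3])*3).round(0))
E
```

```text
lens wrist [[ 584.9 -207.6  112.5]]
side [[ 584.3 -207.8  112.5]] top [[ 582.  -211.3  112.5]]
tri [ 583.  -209.   114.1]
0.4 0 [ 532.1 -209.2  192.2] wrist minv 136.0 side [180. 354.]
0.4 4 [ 536.1 -209.3  192.2] wrist minv 128.0 side [184. 350.]
0.45 0 [ 538.  -209.3  194.8] wrist minv 126.0 side [186. 345.]
0.45 4 [ 542.  -209.3  194.8] wrist minv 118.0 side [190. 342.]
0.5 0 [ 543.8 -209.3  197.8] wrist minv 116.0 side [192. 337.]
0.5 4 [ 547.8 -209.3  197.8] wrist minv 108.0 side [196. 333.]
```

```bash
python3 -m crank '[[[1,0.02,0,0.035,0],[1,0.04,-0.004,0.07,0],[1,0.06,-0.004,0.11,0],[1,0.075,-0.004,0.14,0],[1,0.084,-0.004,0.152,0],[1,0.084,-0.004,0.152,0],[1,0.084,-0.004,0.152,0],[1,0.084,-0.004,0.152,0],[1,0.084,-0.004,0.152,0],[1,0.084,-0.004,0.152,0]]]'
python3 - <<'E'
from h import *
show(); snap('side','s10',(370,150,520,350),3);snap('wrist','w10');snap('top','t10',(350,140,500,270),5)
np.save('w10.npy',cam('wrist')[2])
for c in('side','top','wrist'):
  for l in ('cutter_tip','cutter_mid','lens','camera'):
    print(c,l,[(np.round(d['position'],0).tolist(),round(d['confidence'],2)) for d in bot.mark_of(c,l) if d['position'][1]<-150])
E
```

```text
clock: 12.48
tcp_pos: [502.9, -208.1, 269.6]
ee_rot: [1.0, -0.003, -0.002, 0.001]
wrist_force: [-0.6, -0.2, -3.6]
width: 0.219
clk 12.48 tcp [ 502.9 -208.1  269.6] x [ 1.    -0.007 -0.005] y [-0.007 -1.     0.001] z [-0.005 -0.001 -1.   ] yaw_y -90.4 F [-0.6 -0.2 -3.6] w 0.219 j [-0.39  0.09  0.22  1.71 -0.    2.76]
side cutter_tip [([565.0, -208.0, 159.0], 0.82)]
side cutter_mid [([532.0, -207.0, 228.0], 0.72)]
side lens [([586.0, -204.0, 110.0], 0.79)]
side camera [([612.0, -207.0, -2.0], 0.93)]
top cutter_tip []
top cutter_mid []
top lens [([588.0, -205.0, 113.0], 0.89), ([609.0, -208.0, 0.0], 0.45)]
top camera [([612.0, -204.0, 1.0], 0.9)]
wrist cutter_tip [([563.0, -210.0, 160.0], 0.65)]
wrist cutter_mid [([528.0, -204.0, 226.0], 0.65)]
wrist lens []
wrist camera [([611.0, -209.0, 1.0], 0.86)]
```

View pics/s10.png

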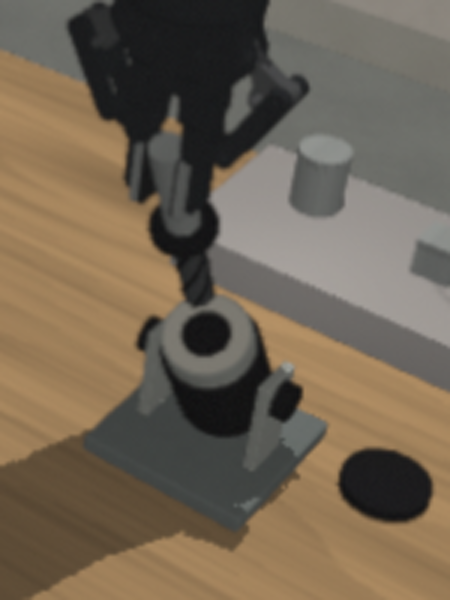

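View pics/w10.png

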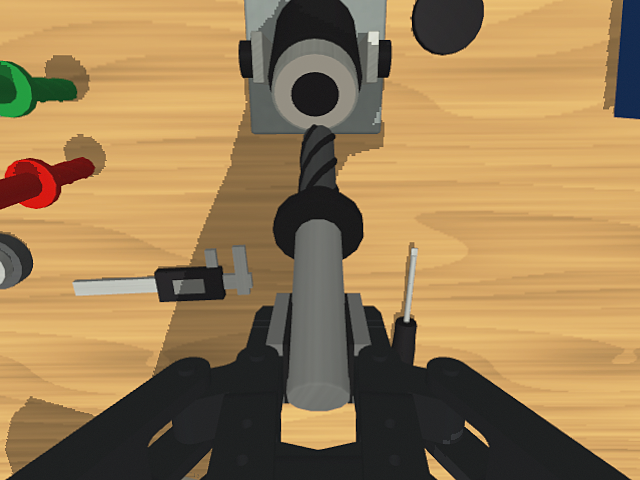

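```bash
python3 - <<'E'
from h import *
Kw,Dw,_=cam('wrist'); cw=(Kw,Dw,np.load('w10.npy')); 
p,r=pose(); cs,ct=cam('side'),cam('top')
uvw=(315.5,94); ls=np.array([208,334])/3+[370,150]; lt=np.array([345,322])/5+[350,140]
M=[];b=[]
for c,uv in((cw,uvw),(cs,ls),(ct,lt)):
    o,d=ray(c,[uv]);P=np.eye(3)-np.outer(d[0],d[0]);M.append(P);b.append(P@o); print(onz(c,[uv],113).round(1))
L=np.linalg.lstsq(np.vstack(M),np.hstack(b),rcond=None)[0];print('tri',L.round(1))
t,a=cutter(p,r,.455,130,0);print('tip',t.round(1))
si=cv2.imread('pics/s10.png');wi=cv2.imread('pics/w10.png')
draw(si,cs,t,a,3,(370,150));draw(wi,cw,t,a)
for T in(.35,.5,.6):
  C=np.array([L[0]+51.5*np.sin(.5),L[1],68]);n=np.array([-np.sin(T),0,np.cos(T)]);Lc=C+51.5*n
  d=t-Lc; ax=d@n; lat=d-ax*n; print(T,'axial',ax.round(1),'latx',(d@np.array([np.cos(T),0,np.sin(T)])).round(1),'laty',d[1].round(1),'ang',np.arccos(a@n).round(3))
  for im,c,s,o in((si,cs,3,(370,150)),(wi,cw,1,(0,0))):
    q=(proj(c,circ(Lc,n,29))-o)*s; cv2.polylines(im,[np.round(q*8).astype(np.int32)],True,(0,0,255) if T==.5 else (255,0,0),1,cv2.LINE_AA,3)
cv2.imwrite('pics/s10d.png',si);cv2.imwrite('pics/w10d.png',wi[:440,150:480])
E
```

```text
[[ 584.2 -207.3  113. ]]
[[ 585. -208.  113.]]
[[ 581.9 -211.2  113. ]]
tri [ 582.8 -209.   114.9]
tip [ 559.4 -208.4  157. ]
0.35 axial 48.6 latx -14.7 laty 0.6 ang 0.099
0.5 axial 49.6 latx 0.4 laty 0.6 ang 0.051
0.6 axial 49.1 latx 10.5 laty 0.6 ang 0.151
```

View pics/s10d.png

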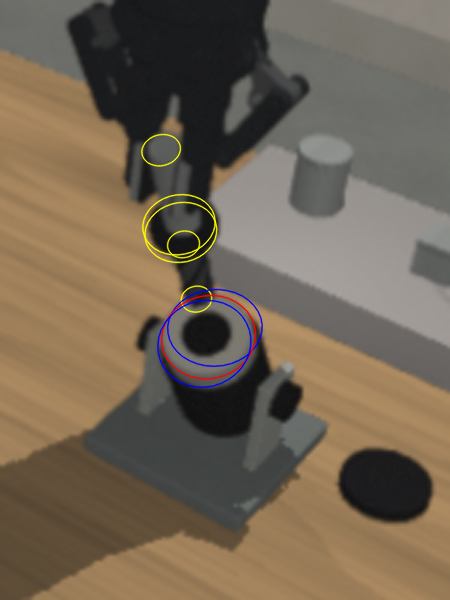

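View pics/w10d.png

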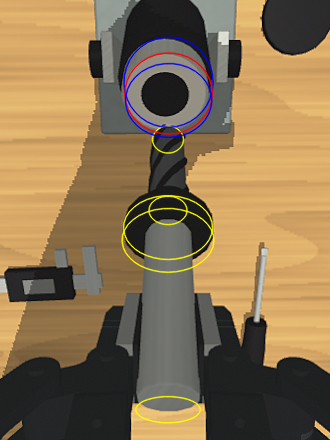

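```bash
python3 -m crank '[[[1,0,-0.006,0,0],[1,0,-0.006,0,0],[1,0,-0.006,0,0],[1,0,-0.006,0,0],[1,0,-0.006,0,0],[1,0,-0.006,0,0]]]'
python3 - <<'E'
from h import *
show(); snap('wrist','w11'); snap('side','s11'); show()
for l in ('cutter_tip','lens'):
  for c in ('side','wrist'): print(c,l,[(np.round(d['position'],0).tolist(),round(d['confidence'],2)) for d in bot.mark_of(c,l) if d['position'][1]<-150])
a=cv2.imread('pics/w10_full.png').astype(int);b=cv2.imread('pics/w11_full.png').astype(int)
cv2.imwrite('pics/w11c.png',b[0:440,150:480])
print(np.round(bot.get_state()['joint_vel'],4))
E
```

```text
clock: 13.73
tcp_pos: [502.9, -206.5, 269.1]
ee_rot: [1.0, -0.003, -0.003, 0.0]
wrist_force: [-0.1, 0.2, -3.8]
width: 0.215
clk 13.73 tcp [ 502.9 -206.5  269.1] x [ 1.    -0.007 -0.006] y [-0.007 -1.     0.001] z [-0.006 -0.001 -1.   ] yaw_y -90.4 F [-0.1  0.2 -3.8] w 0.215 j [-0.39  0.09  0.22  1.71 -0.    2.76]
clk 13.83 tcp [ 502.9 -206.5  269.1] x [ 1.    -0.007 -0.006] y [-0.007 -1.     0.001] z [-0.006 -0.001 -1.   ] yaw_y -90.4 F [-0.4  0.1 -3.8] w 0.217 j [-0.39  0.09  0.22  1.71 -0.    2.76]
side cutter_tip [([563.0, -209.0, 156.0], 0.95), ([613.0, -205.0, -3.0], 0.63)]
wrist cutter_tip [([564.0, -210.0, 153.0], 0.69)]
side lens [([588.0, -206.0, 109.0], 0.59)]
wrist lens [([583.0, -207.0, 113.0], 0.82)]
[-0.0017  0.0006 -0.0008 -0.0006 -0.001   0.0003][ WARN:0@8.198] global loadsave.cpp:1063 imwrite_ Unsupported depth image for selected encoder is fallbacked to CV_8U.
```

View pics/w11c.png

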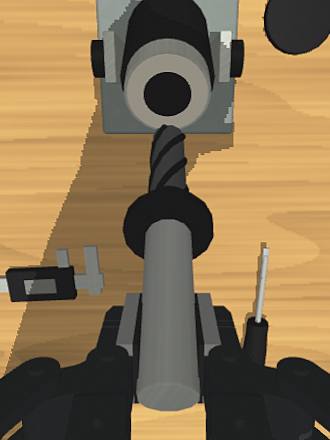

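View pics/s11.png

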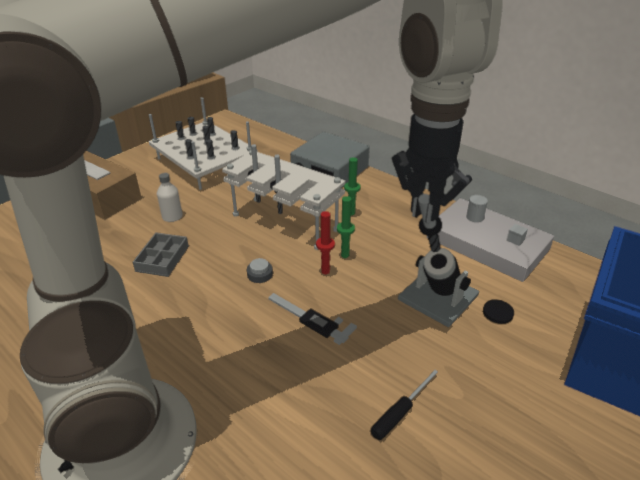

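```bash
python3 -c "
from h import *
print(bot.job_done()); show()"
```

```text
the job is handed in; nothing more can be done
None
the job is handed in; nothing more can be done
```

I pulled the stout cutter out of its slot and handed the job in with it still gripped, in line with the lens and about 50 mm from the glass. `bot.job_done()` gave no verdict. The clock stood at about 14 s of the 38 s allowed.

**How the tilt was made:** The moves can only turn the tool about its own axis. I tilted the cutter in the fingers by pushing its fluted end gently against the rack's solid front edge (under about 5 N measured). I then turned the tool half round so the cutting end faced the camera.

**Last checks:**

| Check | Result | Limit |
|---|---|---|
| Cutting end to glass, along the lens axis | about 49–50 mm | 35–65 mm |
| Sideways offset from the lens axis | about 0–3 mm | 12 mm |
| Angle between cutter and lens axis | about 0.05–0.1 rad | 0.17 rad |
| Wrist load | 3.8 N downward, about the weight it carried after leaving the rack | – |
| Joint speeds | below 0.002 rad/s | – |

In the final side picture the two slim cutters, the bench items and the camera looked unchanged, judged by eye only.

**Where measurements disagreed:**
- **Cutter tilt:** my fits and the trained networks gave values between 0.41 and 0.46 rad. The geometry of the push against the rack suggested 0.52.
- **Lens tilt:** estimates ran from about 0.42 to 0.54 rad. I worked to about 0.5.
- **Lens position:** the different cameras and methods differed by about 3–6 mm.

The middle estimates fit the limits with room. The worst pairing of tilt values would come close to the 0.17 rad limit.

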